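Feel out the loaded box and slide it to the stop rail

TASK

Three identical closed wooden boxes stand on the clog maker's bench in front of the dark stop rail; one holds a steel block and is much heavier than the other two, which are empty. Find it by feel and slide it up to the rail until one side lies flat against it, and leave the two empty boxes standing on the bench at least 5 cm clear of the rail. The bottoms are only tacked on, so do not lift or tip any box, and leave the clogs, the jar and the hammer as they are.

Things in the scene. Friction and masses are not known exactly. Their poses are not given: they have to be found in the camera images.
- box_a: one of three identical closed boxes, 80 x 80 x 48 mm high, light wood, red band, browner lid with brass tacks; two weigh 0.16 kg, the one with the steel block 0.7 to 1.0 kg, which one changes every time. Origin: centre of the underside; z up, x and y square to the sides. The face towards the rail starts 90 to 145 mm short of it, turned up to 15 degrees to it
- box_b: another of the three boxes, same looks, size and axes as box_a
- box_c: another of the three boxes, same looks, size and axes as box_a
- rail: dark wooden stop rail fixed to the bench, 600 mm long, 32 mm high, 30 mm thick, a steel bracket behind each end. Origin: middle of the front face (towards the boxes and robot) at bench level; x points squarely away from the boxes into the rail, y along it, z up. A box flat against it has its origin at x = -40 mm in this frame
- clog_l: bystander: red clog with a black strap, 255 mm long, 90 mm wide and high, toe along its x; origin under its middle, on the bench
- clog_r: bystander: the other red clog, same size
- jar: bystander: amber jar with a steel cap, 68 mm across, 90 mm high; origin at the centre of its underside
- hammer: bystander: hammer lying on the bench, 280 mm long, along its x, head at +x

How it is judged:
By the outcome, as a careful person would: the job done as asked, in the order asked, and still so for the second after the job is handed in, with the robot touching nothing.
It also fails if it takes over 51 s, if anything falls off the work surface, if the arm or the gripper's body presses on something with over 40 N, if the wrist force passes 120 N, or if a joint passes its speed limit or range.

ROBOT

A 6-joint arm with a two-finger parallel gripper is mounted at the origin on the work surface. World frame = base frame: x ahead of the robot, y to its left, z up, the work surface at z = 0. Lengths are in m, angles in rad, forces in N, time in s.
With the tool pointing down it reaches from about 0.35 to 0.775 m from the base axis. Payload 5.5 kg.
Tool frame: the origin (TCP) lies between the finger pads; the fingertips stand 19 mm ahead of it and the grasp point (between the pads) is the TCP; z points along the fingers, y is the line along which they close (so a half turn about z gives the same grasp; the last joint's range is limited). The gripper opens to 85 mm and grips with 20 to 120 N. Pads are 22 mm wide; open, the fingers measure 114 mm over their backs; the gripper's body (76 mm by 85 mm) begins 54 mm behind the grasp point. The pads swing forward as they close: fully open they stand 13 mm farther back than shut.
Start: joints at [-1.418, 0.313, 0.046, 1.304, 0, 1.431], TCP at [0.166, -0.551, 0.22] pointing down, gripper open.
Joint ranges: [-2.76, 2.76], [-0.86, 1.69], [-1.03, 1.26], [-2.2, 2.34], [-1.47, 1.5], [-3.14, 3.14]. Speed limits (rad/s): [2.57, 2.57, 3.14, 3.14, 3.14, 3.14].

INTERFACE

Orientations are given as a unit quaternion [w, x, y, z].
In Python, from workcell import env gives the robot as it stands.
- The arm moves only by the shell command python3 -m pendant 'ROWS' [FORCE]. ROWS is JSON, a list of rows, each an object with "travel": the shift along the tool's x, y, z scaled (see below), a list of three; "rot": the turn, a rotation vector about the tool's x, y, z scaled (see below), a list of three; "fingers": the opening, from -1 (shut) to 1 (fully open). In form: [{"travel": [dx, dy, dz], "rot": [wx, wy, wz], "fingers": fingers}, ...]. A call has 1 to 10 rows; each row is the pose to reach, as a shift and turn from the pose commanded when the call began, along the tool's axes at that moment; what a row does not reach only later rows make up. The controller multiplies each number of a shift by 0.12 m and each number of a turn by 60 degrees. A row lasts 1/10 s, in which the tool goes at most 50 mm and 8.59 degrees, less where a joint would pass 70% of its speed; a pose out of reach is approached as far as the arm can. A call with a number of a shift or a turn outside -1 to 1 is refused whole. A call with a gripper value outside its range is refused whole. The fingers move at their own pace and stop on an object; FORCE is the grip in N (left out, the last holds). Time passes only in rows, so rows that repeat a pose let the fingers close. It gives the time, the measured TCP pose, the force, the opening and the grip force at its end, in the units of the state.
- env.get_state(): the state, without advancing time (a new reading comes with each control period).
- env.read_camera(name): name is "side" or "top"; returns (picture, depth): 384x512x3 uint8, blue, green, red; 384x512 float32, m along the optical axis (not along the pixel's ray), 0 where there is no reading.
- env.camera_model(name): a dict with "fovy" (degrees; the focal length in pixels is half the picture's height over the tangent of half this angle, whatever the lens; pixels are square), "cx", "cy" (the principal point, pixels), "rvec" (rotation vector, rad) and "tvec" (3), from world to camera coordinates, as OpenCV has them. Camera axes: x right, y down, z forward; pixel columns grow to the right and rows downward; lengths in m; the calibration is good to about 2 mm. A picture is of the moment at which its call begins. camera_model takes no time and is no camera call.
- env.hand_in(): hands the job in; it is judged then, once.
Trained networks look in the newest picture that a camera, given by its name, has taken for a name from the list of things; names that differ only in an ending like _2 or _b are one class to them, and where a whole thing is asked for, a point or a joint stands for the part that bears it (a point fixed in the world has none). Each returns a list of dicts, best first, with "conf" (0 to 1); they miss things now and then, are a little off and sometimes report something else, mostly with a low value. They report only what shows in the picture. A call takes as long as a camera call.
- env.outline_of(camera, target): "mask" (384x512 bool, what is visible of it) and "xy" ([column, row] in pixels, amid what is visible of it).
The state is a dict: "clock": time; "joint_pos": joint angles; "qvel": joint speeds; "tau": joint torques, N m; "tcp_pos": TCP position; "orientation": TCP orientation; "wrist_force": force on the tool from outside, world axes, zero at the start; "ft_torque": the same for the moment, N m; "finger_gap": finger opening in m; "grip_force": force on a finger pad.
Only numpy, scipy, OpenCV 4.12 (cv2) and the standard library are available. Lean on these libraries where they do the work, as an engineer would, in place of code of your own. Each camera call takes 0.05 s, during which the arm holds its last target. There are 200 camera calls.

## Working session

There is one attempt and no reset: what is moved stays moved. The work goes in short steps, Python scripts to look and compute and a shell command to move; the robot and the scene stay as the last step left them, time stands still between calls to the robot, and variables do not carry over. Pictures are saved under pics/ and viewed, at most 10 in all, crops included, and the job is handed in when it is done.

```bash
mkdir -p pics; ls; python3 - <<'E'
from workcell import env
import cv2
for n in("top","side"):
    p,d=env.read_camera(n); cv2.imwrite(f"pics/{n}0.png",p); print(n,env.camera_model(n))
s=env.get_state(); print(s)
E
```

```text
pics
top {'fovy': 42.706165303251524, 'cx': 246.81760656832444, 'cy': 191.31271387156852, 'rvec': array([ 2.17097578, -2.20557836,  0.07983233]), 'tvec': array([0.07876879, 0.50239693, 1.84631786])}
side {'fovy': 53.52777073193911, 'cx': 251.51313937799065, 'cy': 194.4652069871107, 'rvec': array([ 0.24858988, -2.84754951,  1.11883206]), 'tvec': array([0.48540865, 0.04488051, 1.51452271])}
{'clock': 0.1, 'joint_pos': array([-1.41760945e+00,  3.13933085e-01,  4.51052896e-02,  1.30359659e+00,
        1.95111136e-05,  1.43120479e+00]), 'qvel': array([ 0.0008506 , -0.00113937,  0.00100013,  0.00043427, -0.00108736,
       -0.00161536]), 'tau': array([ 2.59351778e-03, -4.81726849e+01,  2.99243510e+01,  1.27585340e-02,
       -1.32610835e-04,  1.64441406e-05]), 'tcp_pos': array([ 0.1658825 , -0.55006724,  0.21929882]), 'orientation': array([-8.14077061e-04,  9.89303894e-01,  1.45866864e-01,  4.22186593e-06]), 'wrist_force': array([-0.55346456,  0.15898225,  0.73775916]), 'ft_torque': array([ 0.00520674,  0.00981831, -0.01402642]), 'grip_force': 0.0, 'finger_gap': 0.08577572497673636}
```

View pics/top0.png

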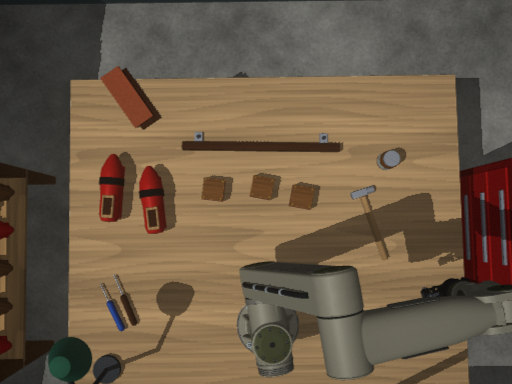

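View pics/side0.png

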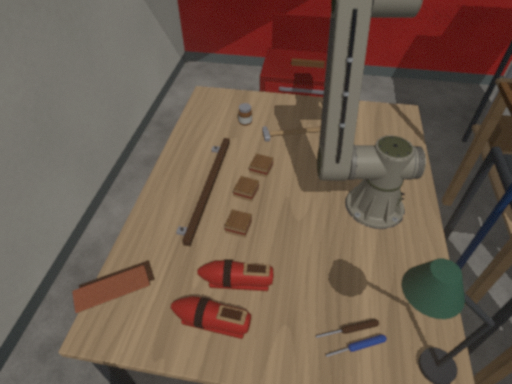

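The top view shows the boxes at about (214,188), (264,186) and (303,196). The rail runs from (183,146) to (340,147), the clogs are on the left, and the hammer and jar are on the right.

```bash
cat > h.py <<'E'
import numpy as np,cv2
from workcell import env
def cam(n):
    m=env.camera_model(n); f=192/np.tan(np.radians(m["fovy"]/2)); R=cv2.Rodrigues(m["rvec"])[0]
    return f,m["cx"],m["cy"],R,np.array(m["tvec"])
def on_plane(n,uv,z):
    f,cx,cy,R,t=cam(n); uv=np.atleast_2d(uv).astype(float)
    r=np.c_[(uv[:,0]-cx)/f,(uv[:,1]-cy)/f,np.ones(len(uv))]@R; c=-R.T@t
    return (c+r*((z-c[2])/r[:,2])[:,None])[:,:2]
def pts(n,mask,d):
    f,cx,cy,R,t=cam(n); v,u=np.nonzero(mask&(d>0)); z=d[v,u]
    return (np.c_[(u-cx)/f*z,(v-cy)/f*z,z]-t)@R
def rect(P):
    (c,s,a)=cv2.minAreaRect(P.astype(np.float32)); return np.round(c,4),np.round(s,4),round((a+45)%90-45,1)
def look(names=("box_a","rail"),cams=("top","side")):
    for n in cams:
        p,d=env.read_camera(n)
        for k in names:
            for o in env.outline_of(n,k):
                P=pts(n,o["mask"],d)
                if len(P)<20: continue
                h=np.percentile(P[:,2],90); T=P[P[:,2]>h-.012]
                c=rect(T)
                print(n,k,round(o["conf"],2),np.round(o["xy"]),"top",round(h,4),len(T),*c,"med",np.round(np.median(T[:,:2],0),4))
E
python3 - <<'E'
from h import *
look(("box_a","rail","clog_l","jar","hammer"))
E
```

```text
Traceback (most recent call last):
  File "h.py", line 23, in look
    c=rect(T)
  File "h.py", line 14, in rect
    (c,s,a)=cv2.minAreaRect(P.astype(np.float32)); return np.round(c,4),np.round(s,4),round((a+45)%90-45,1)
            ~~~~~~~~~~~~~~~^^^^^^^^^^^^^^^^^^^^^^
cv2.error: OpenCV(4.12.0) /io/opencv/modules/imgproc/src/convhull.cpp:143: error: (-215:Assertion failed) total >= 0 && (depth == CV_32F || depth == CV_32S) in function 'convexHull'
```

```bash
sed -i 's/P.astype(np.float32))/np.ascontiguousarray(P[:,:2],dtype=np.float32))/' h.py
python3 - <<'E'
from h import *
look(("box_a","rail","clog_l","jar","hammer"))
E
```

```text
top box_a 0.96 [262. 185.] top 0.0549 408 [0.5168 0.0159] [0.0798 0.0794] -10.7 med [0.5166 0.0173]
top box_a 0.81 [297. 198.] top 0.0551 391 [ 0.4786 -0.1325] [0.0804 0.0794] -10.9 med [ 0.4775 -0.1311]
top box_a 0.79 [212. 187.] top 0.0549 425 [0.5124 0.1985] [0.0802 0.0801] -8.0 med [0.512  0.1973]
top rail 0.97 [261. 144.] top 0.0385 1144 [0.6839 0.0158] [0.5966 0.0522] -1.6 med [0.6733 0.0181]
top clog_l 0.95 [111. 186.] top 0.0913 742 [0.516  0.5736] [0.2275 0.0706] 0.2 med [0.5154 0.5768]
top clog_l 0.68 [151. 200.] top 0.0922 681 [0.4664 0.4179] [0.221  0.0724] 10.6 med [0.473  0.4235]
top jar 0.65 [388. 158.] top 0.0946 201 [ 0.6111 -0.4585] [0.0578 0.0582] 39.8 med [ 0.6121 -0.4589]
top hammer 0.91 [366. 219.] top 0.0309 463 [ 0.3816 -0.4148] [0.275  0.0826] 24.9 med [ 0.3949 -0.394 ]
side box_a 0.76 [246. 190.] top 0.05 311 [0.5134 0.0152] [0.085  0.0801] -12.4 med [0.5114 0.0195]
side box_a 0.72 [239. 224.] top 0.0499 388 [0.5086 0.1981] [0.0847 0.0812] -5.2 med [0.5082 0.2014]
side box_a 0.69 [260. 164.] top 0.0501 250 [ 0.475  -0.1333] [0.0868 0.0794] -10.4 med [ 0.4774 -0.1266]
side rail 0.93 [205. 193.] top 0.0338 840 [0.6804 0.0158] [0.5995 0.0528] -1.3 med [0.6699 0.0757]
side clog_l 0.74 [237. 275.] top 0.0874 912 [0.4623 0.4208] [0.2206 0.0715] 11.9 med [0.4682 0.4284]
side clog_l 0.59 [210. 315.] top 0.0874 1139 [0.5056 0.5741] [0.2133 0.0713] 0.7 med [0.5129 0.5812]
side clog_l 0.51 [246. 187.] top 0.05 318 [0.5134 0.0136] [0.0882 0.0807] -12.4 med [0.5129 0.0193]
side jar 0.54 [245. 114.] top 0.091 91 [ 0.6097 -0.4583] [0.0581 0.0621] 29.1 med [ 0.6081 -0.4544]
side hammer 0.88 [284. 129.] top 0.0275 254 [ 0.3701 -0.3863] [0.2691 0.0878] 10.9 med [ 0.3985 -0.3937]
```

```bash
cat >> h.py <<'E'
from scipy.spatial.transform import Rotation as Ro
def tool(pos,yaw):
    s=env.get_state(); w,x,y,z=s["orientation"]; R=Ro.from_quat([x,y,z,w])
    Rt=Ro.from_euler("z",yaw,degrees=True)*Ro.from_rotvec([np.pi,0,0])
    print("travel",np.round(R.inv().apply(np.array(pos)-s["tcp_pos"])/.12,3),"rot",np.round((R.inv()*Rt).as_rotvec(degrees=True)/60,3))
E
python3 - <<'E'
from h import *
f,cx,cy,R,t=cam("top"); print("cam",-R.T@t)
p,d=env.read_camera("top")
m=env.outline_of("top","rail")[0]["mask"]
c=np.arange(195,330); r=np.array([np.nonzero(m[:,k])[0].max()+.5 for k in c])
for z in(0,.032):
    P=on_plane("top",np.c_[c,r],z); k=np.polyfit(P[:,1],P[:,0],1); print(z,k,np.degrees(np.arctan(k[0])),np.std(P[:,0]-np.polyval(k,P[:,1])))
P=pts("top",m,d); P=P[(P[:,2]>.03)&(abs(P[:,1]-.0158)<.2)]
k=np.polyfit(P[:,1],P[:,0],1); print("top mid",k,np.degrees(np.arctan(k[0])))
tool((.39,-.133,.22),-1.5)
E
```

```text
cam [0.37546726 0.07945248 1.87622186]
0 [0.02259419 0.6609004 ] 1.2943313859146395 0.0018555706201483298
0.032 [0.02259419 0.65600156] 1.2943313859146677 0.0018239228385309562
top mid [0.03318886 0.67239082] 1.9008835917740563
travel [ 2.792e+00 -2.793e+00  1.000e-03] rot [ 0.    -0.     0.305]
```

```bash

python3 -m pendant '[{"travel":[1,-1,0],"rot":[0,0,0],"fingers":0},{"travel":[1,-1,0],"rot":[0,0,0],"fingers":0},{"travel":[1,-1,0],"rot":[0,0,0],"fingers":0},{"travel":[1,-1,0],"rot":[0,0,0],"fingers":0}]'
python3 -m pendant '[{"travel":[1,-1,0],"rot":[0,0,0],"fingers":0},{"travel":[1,-1,0],"rot":[0,0,0],"fingers":0},{"travel":[1,-1,0],"rot":[0,0,0],"fingers":0},{"travel":[1,-1,0],"rot":[0,0,0],"fingers":0}]'
python3 -m pendant '[{"travel":[0.79,-0.79,0],"rot":[0,0,0.305],"fingers":0},{"travel":[0.79,-0.79,0],"rot":[0,0,0.305],"fingers":0},{"travel":[0.79,-0.79,0],"rot":[0,0,0.305],"fingers":0},{"travel":[0.79,-0.79,0],"rot":[0,0,0.305],"fingers":0},{"travel":[0.79,-0.79,0],"rot":[0,0,0.305],"fingers":0}]'
python3 - <<'E'
from h import *
s=env.get_state(); print(s["tcp_pos"],s["finger_gap"],s["wrist_force"])
tool((.39,-.133,.032),-1.4)
E
```

```text
clock: 1.3
tcp_pos: [0.2472, -0.3972, 0.2202]
orientation: [-0.001, 0.989, 0.147, 0.0]
wrist_force: [-0.4, -0.9, -0.7]
finger_gap: 0.0425
grip_force: 0.0
clock: 1.7
tcp_pos: [0.3272, -0.248, 0.2204]
orientation: [-0.0, 0.989, 0.147, 0.0]
wrist_force: [0.2, -1.8, 0.5]
finger_gap: 0.0424
grip_force: 0.0
clock: 2.2
tcp_pos: [0.3903, -0.1321, 0.2202]
orientation: [0.0, 1.0, -0.011, 0.0]
wrist_force: [-0.2, -0.3, -0.2]
finger_gap: 0.0427
grip_force: 0.0
[ 0.39033569 -0.13212111  0.22024505] 0.04274769914831069 [-0.15109589 -0.25344615 -0.19342042]
travel [-0.003  0.007  1.569] rot [ 0.001 -0.     0.002]
```

```bash

python3 -m pendant '[{"travel":[0,0,0.8],"rot":[0,0,0],"fingers":0},{"travel":[0,0,0.8],"rot":[0,0,0],"fingers":0},{"travel":[0,0,0.8],"rot":[0,0,0],"fingers":0}]'
python3 -m pendant '[{"travel":[0,0,0.4],"rot":[0,0,0],"fingers":0},{"travel":[0,0,0.77],"rot":[0,0,0],"fingers":0},{"travel":[0,0,0.77],"rot":[0,0,0],"fingers":0},{"travel":[0,0,0.77],"rot":[0,0,0],"fingers":0}]'
python3 -m pendant '[{"travel":[0.06,0,0],"rot":[0,0,0],"fingers":0},{"travel":[0.12,0,0],"rot":[0,0,0],"fingers":0}]'
python3 -m pendant '[{"travel":[0.03,0,0],"rot":[0,0,0],"fingers":0},{"travel":[0.06,0,0],"rot":[0,0,0],"fingers":0}]'
python3 -m pendant '[{"travel":[0.03,0,0],"rot":[0,0,0],"fingers":0},{"travel":[0.06,0,0],"rot":[0,0,0],"fingers":0}]'
python3 -m pendant '[{"travel":[0.03,0,0],"rot":[0,0,0],"fingers":0},{"travel":[0.06,0,0],"rot":[0,0,0],"fingers":0}]'
python3 -m pendant '[{"travel":[0.03,0,0],"rot":[0,0,0],"fingers":0},{"travel":[0.06,0,0],"rot":[0,0,0],"fingers":0}]'

```

```text
clock: 2.5
tcp_pos: [0.3848, -0.1321, 0.1191]
orientation: [-0.003, 1.0, -0.014, -0.005]
wrist_force: [-0.3, -0.2, 0.6]
finger_gap: 0.043
grip_force: 0.0
clock: 2.9
tcp_pos: [0.3901, -0.1345, 0.0332]
orientation: [0.0, 1.0, -0.014, -0.0]
wrist_force: [-0.5, 1.4, 0.7]
finger_gap: 0.0424
grip_force: 0.0
clock: 3.1
tcp_pos: [0.407, -0.1354, 0.0343]
orientation: [0.001, 1.0, -0.014, 0.002]
wrist_force: [0.1, -0.3, 0.2]
finger_gap: 0.0425
grip_force: 0.0
clock: 3.3
tcp_pos: [0.4129, -0.1344, 0.0327]
orientation: [0.001, 1.0, -0.013, 0.001]
wrist_force: [0.2, 0.0, -0.9]
finger_gap: 0.0427
grip_force: 0.0
clock: 3.5
tcp_pos: [0.419, -0.134, 0.0318]
orientation: [0.0, 1.0, -0.013, -0.0]
wrist_force: [0.3, -0.0, 0.3]
finger_gap: 0.0428
grip_force: 0.0
clock: 3.7
tcp_pos: [0.4257, -0.1343, 0.0315]
orientation: [0.0, 1.0, -0.013, -0.0]
wrist_force: [-1.7, -0.2, 0.6]
finger_gap: 0.0428
grip_force: 0.5
clock: 3.9
tcp_pos: [0.4331, -0.1345, 0.0316]
orientation: [0.0, 1.0, -0.013, -0.0]
wrist_force: [-0.4, -0.8, 0.1]
finger_gap: 0.0426
grip_force: 0.4
```

```bash

for i in 1 2 3 4; do python3 -m pendant '[{"travel":[0.025,0,0],"rot":[0,0,0],"fingers":0},{"travel":[0.05,0,0],"rot":[0,0,0],"fingers":0}]' | egrep 'tcp|wrist|grip'; done
```

```text
tcp_pos: [0.4393, -0.1347, 0.0316]
wrist_force: [-0.6, -0.4, -0.2]
grip_force: 0.4
tcp_pos: [0.4453, -0.1349, 0.0317]
wrist_force: [-0.1, 0.7, 0.1]
grip_force: 0.3
tcp_pos: [0.4512, -0.1349, 0.0316]
wrist_force: [-1.0, -0.1, -0.3]
grip_force: 0.5
tcp_pos: [0.4573, -0.1351, 0.0317]
wrist_force: [-1.1, -0.6, 0.8]
grip_force: 0.4
```

Box at y=-0.13 resists with only about 0.8 N, so it looks light. Next is the middle one.

```bash

python3 -m pendant '[{"travel":[-0.27,0,0],"rot":[0,0,0],"fingers":0},{"travel":[-0.27,-0.3,0],"rot":[0,0,0],"fingers":0},{"travel":[-0.27,-0.7,0],"rot":[0,0,0],"fingers":0},{"travel":[-0.27,-0.7,0],"rot":[0,0,0],"fingers":0}]'
python3 -m pendant '[{"travel":[0,-0.3,0],"rot":[0,0,0],"fingers":0},{"travel":[0,-0.53,0],"rot":[0,0,0],"fingers":0},{"travel":[0.1,-0.53,0],"rot":[0,0,0],"fingers":0},{"travel":[0.15,-0.53,0],"rot":[0,0,0],"fingers":0},{"travel":[0.15,-0.53,0],"rot":[0,0,0],"fingers":0}]'
for i in 1 2 3 4 5 6 7; do python3 -m pendant '[{"travel":[0.025,0,0],"rot":[0,0,0],"fingers":0},{"travel":[0.05,0,0],"rot":[0,0,0],"fingers":0}]' | egrep 'tcp|wrist|grip'; done
```

```text
clock: 5.1
tcp_pos: [0.426, -0.0461, 0.0316]
orientation: [-0.001, 1.0, -0.01, -0.0]
wrist_force: [0.3, -0.2, -0.4]
finger_gap: 0.0428
grip_force: 0.0
clock: 5.6
tcp_pos: [0.4487, 0.0117, 0.032]
orientation: [0.0, 1.0, -0.014, 0.001]
wrist_force: [-0.3, 0.7, -0.1]
finger_gap: 0.0427
grip_force: 0.0
tcp_pos: [0.4526, 0.0118, 0.0316]
wrist_force: [0.0, -0.6, -0.6]
grip_force: 0.0
tcp_pos: [0.4588, 0.012, 0.0317]
wrist_force: [0.5, -0.1, -0.4]
grip_force: 0.0
tcp_pos: [0.4626, 0.0121, 0.0312]
wrist_force: [-5.2, -1.5, 2.6]
grip_force: 2.3
tcp_pos: [0.4687, 0.0119, 0.0312]
wrist_force: [-4.7, -2.9, 2.4]
grip_force: 2.3
tcp_pos: [0.4748, 0.0116, 0.0312]
wrist_force: [-4.5, -2.0, 1.9]
grip_force: 2.2
tcp_pos: [0.4809, 0.0115, 0.0312]
wrist_force: [-4.3, -3.0, 0.7]
grip_force: 2.3
tcp_pos: [0.487, 0.0119, 0.0311]
wrist_force: [-5.6, -0.8, 1.4]
grip_force: 2.6
```

The middle box resists with about 5 N, so it is the heavy one. I'll keep pushing it, then check.

```bash

python3 -m pendant '[{"travel":[0.05,0,0],"rot":[0,0,0],"fingers":0},{"travel":[0.1,0,0],"rot":[0,0,0],"fingers":0},{"travel":[0.15,0,0],"rot":[0,0,0],"fingers":0},{"travel":[0.2,0,0],"rot":[0,0,0],"fingers":0},{"travel":[0.25,0,0],"rot":[0,0,0],"fingers":0},{"travel":[0.3,0,0],"rot":[0,0,0],"fingers":0},{"travel":[0.35,0,0],"rot":[0,0,0],"fingers":0},{"travel":[0.4,0,0],"rot":[0,0,0],"fingers":0},{"travel":[0.42,0,0],"rot":[0,0,0],"fingers":0}]'
python3 - <<'E'
from h import *
look(("box_a",))
p,d=env.read_camera("side"); cv2.imwrite("pics/s1.png",cv2.resize(p[100:290,150:340],None,fx=3,fy=3))
E
```

```text
clock: 7.9
tcp_pos: [0.5399, 0.0102, 0.0317]
orientation: [0.0, 1.0, -0.013, 0.0]
wrist_force: [-4.6, 0.1, -2.1]
finger_gap: 0.0428
grip_force: 1.8
top box_a 0.85 [297. 188.] top 0.0537 425 [ 0.5094 -0.1257] [0.0799 0.0791] -1.2 med [ 0.5108 -0.1267]
top box_a 0.67 [212. 185.] top 0.0547 429 [0.5125 0.1984] [0.0793 0.0794] -7.7 med [0.5122 0.2003]
side box_a 0.81 [229. 185.] top 0.0505 276 [0.5858 0.0226] [0.0887 0.0924] -10.3 med [0.5928 0.0297]
side box_a 0.78 [256. 164.] top 0.05 216 [ 0.4997 -0.1277] [0.085 0.066] -2.5 med [ 0.4983 -0.1228]
side box_a 0.73 [238. 224.] top 0.0501 393 [0.5091 0.1974] [0.0812 0.0834] -9.9 med [0.5087 0.2017]
```

View pics/s1.png

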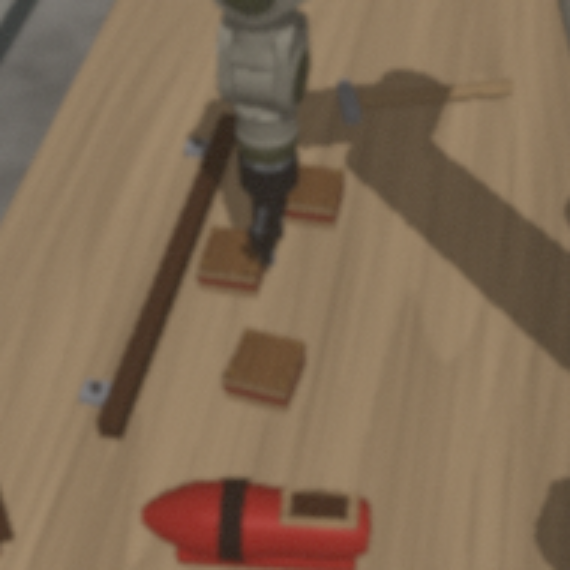

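The box at crop (230,260) is square to the fingers and still short of the rail, and the other two are well clear. I'll continue gently.

```bash

python3 -m pendant '[{"travel":[0.05,0,0],"rot":[0,0,0],"fingers":0},{"travel":[0.1,0,0],"rot":[0,0,0],"fingers":0},{"travel":[0.14,0,0],"rot":[0,0,0],"fingers":0},{"travel":[0.18,0,0],"rot":[0,0,0],"fingers":0}]' | egrep 'tcp|wrist|grip'
for i in 1 2 3 4 5; do python3 -m pendant '[{"travel":[0.01,0,0],"rot":[0,0,0],"fingers":0},{"travel":[0.02,0,0],"rot":[0,0,0],"fingers":0}]' | egrep 'tcp|wrist|grip'; done
```

```text
tcp_pos: [0.5588, 0.0099, 0.0319]
wrist_force: [-8.4, 0.1, 6.2]
grip_force: 5.0
tcp_pos: [0.5611, 0.0098, 0.0319]
wrist_force: [-9.4, 0.3, 5.9]
grip_force: 5.3
tcp_pos: [0.5634, 0.0098, 0.0319]
wrist_force: [-7.5, -0.5, 6.0]
grip_force: 4.8
tcp_pos: [0.5658, 0.0097, 0.0319]
wrist_force: [-7.9, 0.2, 6.7]
grip_force: 4.8
tcp_pos: [0.5676, 0.0097, 0.0319]
wrist_force: [-11.2, 0.0, 8.4]
grip_force: 6.9
tcp_pos: [0.5673, 0.0099, 0.0308]
wrist_force: [-13.3, -0.4, 5.5]
grip_force: 7.0
```

```bash

for i in 1 2; do python3 -m pendant '[{"travel":[0.02,0,0],"rot":[0,0,0],"fingers":0},{"travel":[0.04,0,0],"rot":[0,0,0],"fingers":0},{"travel":[0.04,0,0],"rot":[0,0,0],"fingers":0}]' | egrep 'tcp|wrist|orien'; done
```

```text
tcp_pos: [0.5674, 0.0099, 0.0304]
orientation: [0.0, 1.0, -0.013, -0.009]
wrist_force: [-23.8, -0.6, 15.2]
tcp_pos: [0.5674, 0.0099, 0.0302]
orientation: [0.0, 1.0, -0.013, -0.013]
wrist_force: [-36.5, -1.0, 24.9]
```

Firmly seated, so I'll back off straight, raise, and check.

```bash

python3 -m pendant '[{"travel":[-0.04,0,0],"rot":[0,0,0],"fingers":0},{"travel":[-0.1,0,0],"rot":[0,0,0],"fingers":0},{"travel":[-0.4,0,0],"rot":[0,0,0],"fingers":0},{"travel":[-0.7,0,0],"rot":[0,0,0],"fingers":0},{"travel":[-0.9,0,-0.2],"rot":[0,0,0],"fingers":0},{"travel":[-0.9,0,-0.6],"rot":[0,0,0],"fingers":0},{"travel":[-0.9,0,-1],"rot":[0,0,0],"fingers":0},{"travel":[-0.9,0,-1],"rot":[0,0,0],"fingers":0}]' | egrep 'tcp|wrist|clock'
python3 -m pendant '[{"travel":[-0.4,0.4,-0.4],"rot":[0,0,0],"fingers":0},{"travel":[-0.4,0.8,-0.4],"rot":[0,0,0],"fingers":0},{"travel":[-0.4,1,-0.4],"rot":[0,0,0],"fingers":0},{"travel":[-0.4,1,-0.4],"rot":[0,0,0],"fingers":0}]' | egrep 'tcp|wrist|clock'
python3 -m pendant '[{"travel":[-0.2,0.4,-0.2],"rot":[0,0,0],"fingers":0},{"travel":[-0.2,0.8,-0.2],"rot":[0,0,0],"fingers":0},{"travel":[-0.2,1,-0.2],"rot":[0,0,0],"fingers":0},{"travel":[-0.2,1,-0.2],"rot":[0,0,0],"fingers":0},{"travel":[-0.2,1,-0.2],"rot":[0,0,0],"fingers":0}]' | egrep 'tcp|wrist|clock'
python3 - <<'E'
from h import *
look(("box_a","clog_l","jar","hammer"))
p,d=env.read_camera("side"); q,_=env.read_camera("top")
cv2.imwrite("pics/s2.png",np.hstack([cv2.resize(p[120:270,170:300],None,fx=3,fy=3),cv2.resize(q[110:260,190:320],None,fx=3,fy=3)]))
E
```

```text
clock: 10.95
tcp_pos: [0.4796, 0.0113, 0.159]
wrist_force: [0.3, -0.2, -0.7]
clock: 11.35
tcp_pos: [0.4243, -0.1118, 0.2016]
wrist_force: [0.1, 0.2, -0.1]
clock: 11.85
tcp_pos: [0.3961, -0.226, 0.2235]
wrist_force: [0.2, 0.2, 0.6]
top box_a 0.8 [294. 187.] top 0.0541 422 [ 0.5094 -0.126 ] [0.0795 0.079 ] -1.3 med [ 0.5109 -0.1276]
top box_a 0.58 [214. 185.] top 0.0552 402 [0.5125 0.1983] [0.0799 0.0798] -7.5 med [0.5121 0.1974]
top box_a 0.56 [260. 161.] top 0.0544 408 [0.6181 0.0214] [0.0789 0.0772] -1.2 med [0.617  0.0201]
top clog_l 0.95 [112. 188.] top 0.0914 724 [0.5142 0.5729] [0.0733 0.224 ] -0.9 med [0.5223 0.5768]
top clog_l 0.66 [149. 199.] top 0.0912 724 [0.4643 0.427 ] [0.2178 0.0683] 2.8 med [0.4723 0.4233]
top jar 0.64 [387. 159.] top 0.0949 203 [ 0.6115 -0.4596] [0.0561 0.058 ] 10.6 med [ 0.6119 -0.458 ]
top hammer 0.71 [378. 246.] top 0.0304 164 [ 0.3616 -0.3291] [0.28   0.2042] 9.9 med [ 0.2932 -0.4254]
side box_a 0.8 [238. 224.] top 0.0498 390 [0.509  0.1968] [0.0836 0.0811] -7.4 med [0.5077 0.2013]
side box_a 0.79 [252. 165.] top 0.0509 257 [ 0.5055 -0.129 ] [0.0908 0.079 ] -1.9 med [ 0.5051 -0.1237]
side box_a 0.61 [222. 186.] top 0.0498 279 [0.6145 0.0194] [0.0861 0.0783] -2.7 med [0.613 0.027]
side clog_l 0.97 [208. 315.] top 0.0872 1148 [0.5072 0.5746] [0.2199 0.0722] 1.5 med [0.5143 0.5813]
side clog_l 0.74 [238. 278.] top 0.0874 896 [0.4622 0.4209] [0.2209 0.0722] 10.2 med [0.4681 0.4281]
side clog_l 0.64 [285. 131.] top 0.0268 272 [ 0.3814 -0.4199] [0.2744 0.0962] 24.1 med [ 0.3966 -0.3933]
side jar 0.78 [245. 114.] top 0.0911 86 [ 0.6099 -0.4634] [0.0532 0.0739] 10.4 med [ 0.6072 -0.454 ]
side hammer 0.93 [289. 131.] top 0.0269 272 [ 0.381  -0.4201] [0.2754 0.0962] 24.1 med [ 0.3961 -0.3933]
```

View pics/s2.png

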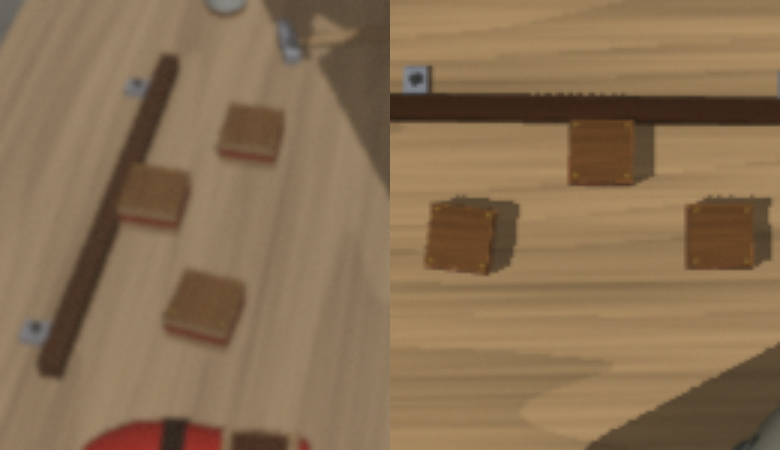

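The heavy box at crop (602,152) sits flat on the rail: yaw is -1.2° against the rail's -1.4°. The other two are about 10 cm clear, and nothing else has moved.

```bash
python3 -c "
from workcell import env
print(env.hand_in())"
```

```text
the job is handed in; nothing more can be done
None
```

I handed the job in: the middle box was the heavy one (about 5 N to slide, against about 0.8 N for the right-hand box; I didn't push the left one). It now lies flat against the rail, with the other two about 10 cm clear and the clogs, jar and hammer not touched.

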